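# Unhook the screw tote from the transport rack and stow it in the crate

### The job

Take the steel tote of screws out of the transport rack: its heel is hooked under the rear bar of the hold-down frame, so lift it until you feel the bar, ease off, lean it back until its front clears the front lip and draw it out. It is brim-full, so never lean it beyond about 20 degrees, do not force it against the rack, and leave the other containers standing where they are. Then set it down gently, upright, on the floor of the empty cell of the divided crate and let go.

Things in the scene. Friction and masses are not known exactly. Their poses are not given: they have to be found in the camera images.
- tote: The steel tote standing in the rack: open box 60 (x) x 56 (y) x 65 mm high, full of screws, 0.35 to 0.6 kg. Origin: centre of the box's underside; x points to its back, z up. A flat heel tongue juts from the back at the very bottom: x=30 to 52, 40 wide, 6 thick, underside level with the box's.
- tote_grip (a point): On the tote's handle plate, 102 mm straight above its origin. The plate stands up through the middle of the box, 12 mm thick (x), 44 wide (y); its top is at 120, the box's brim at 65. Pinched across its thickness (fingers closing along the tote's x) it holds a lean firmly.
- tote_mid (a point): Centre of the tote's whole footprint (82 x 56 mm with the heel), on its underside: 11 mm behind its origin.
- rack: Fixed rack: plywood base 136 (x) x 240 (y) x 8 mm. Origin under the base; x points to its back, open front to -x; the rack floor is at z=8. The tote faces the same way, origin at rack x=0, y -40 to 40. End posts (y=+-111, tops z=66) carry a rigid one-piece steel hold-down frame (front lip, rear keeper bar) at a height setting s, 0 to 30 mm, not reported: feel or see it.
- rack_lip (a point): Point on the rack floor (rack x=-38, y=0) below the front lip bar. The bar fills rack x=-43 to -33 over the whole width; its top is 22+s mm over the rack floor, its underside 8+s. The tote's front face stands 3 mm behind it. Leaning the tote back about its heel tip (top away from the open front) lifts its front over the lip; then draw it out along the slope of its underside.
- rack_keeper (a point): Point on the rack floor (rack x=45, y=0) below the rear keeper bar. The bar fills rack x=40 to 50 over the whole width; its underside is 11+s mm over the rack floor, its top 21+s. The tote's heel reaches 12 mm in, so the tote goes straight up only 5+s mm before the heel meets the bar. The frame does not slide or give under hand forces. A lean wants the heel a few mm below the bar.
- crate: Plywood crate fixed to the bench, 116 (x) x 258 (y) x 55 mm high, walls and floor 6; origin under its centre. Two dividers (tops 48 above the bench) make three cells in a row, centres at y=-84, 0, 84, each 104 (x) x 78 (y) inside. Two are taken. The tote fits with its x along the crate's x, heel to either side.
- free_cell (a point): Centre of the floor of the crate's one empty cell (floor top, 6 mm above the bench); its axes are the crate's. A thin grey felt sheet lies there.
- tote_stored: An identical tote already standing in the crate; leave it. Origin: centre of its whole footprint (82 x 56 mm), on its underside; axes as for the other tote.
- jar: Closed glass jar, 62 mm across, 95 high, in the crate; leave it. Origin at the centre of its underside.
- glue: White bottle, 56 mm across, 140 high, standing on the bench beyond the work; leave it. Origin at the centre of its underside.
There are look-alikes about, which are no part of the job. Leave any blue or yellow look-alike of the tote alone.

How it is judged:
By the outcome, as a careful person would: the job done as asked, in the order asked, and still so for the second after the job is handed in, with the robot touching nothing.
It also fails if it takes over 51 s, if anything falls off the work surface, if the arm or the gripper's body presses on something with over 40 N, if the wrist force passes 120 N, or if a joint passes its speed limit or range.

### The arm

A 7-joint arm with a two-finger parallel gripper is mounted at the origin on the work surface. World frame = base frame: x ahead of the robot, y to its left, z up, the work surface at z = 0. Lengths are in mm, angles in rad, forces in N, time in s.
With the tool pointing down it reaches from about 350 to 900 mm from the base axis. Payload 8.1 kg.
Tool frame: the origin (TCP) lies at the very end of the fingers, on their centre line; the grasp point (between the pads) lies behind it (r.tcp_to_grasp is the x of the grasp point in the tool frame, in mm); x points along the fingers, z is the direction in which the jaws open and shut, and the axes are right-handed (so a half turn about x gives the same grasp; the last joint's range is limited). The gripper opens to 92 mm and grips with 3 to 60 N. Pads are 19 mm wide; open, the fingers measure 130 mm over their backs; the gripper's body (75 mm by 190 mm) begins 47 mm behind the grasp point.
Start: joints at [-1.307, 0.434, 0.025, 1.573, -0.012, 1.134, -0.075], TCP at [224.171, 583.428, 226.742] pointing down, gripper open.
Joint ranges: [-2.62, 2.62], [-0.44, 2.09], [-1.27, 1.32], [0.08, 2.57], [-1.32, 4.46], [0.12, 2], [-2.74, 2.74]. Speed limits (rad/s): [2.22, 2.22, 3.01, 3.01, 3.14, 3.14, 3.14].

### API

Orientations are given as a unit quaternion [w, x, y, z].
In Python, from station import r gives the robot as it stands. Calls block until the motion is done:
- r.movep(position, orientation): joint-space move of the TCP to a pose.
- r.move_linear(position, velocity=150, rot=None, threshold=None): straight line of the TCP; rot=None keeps the orientation; velocity is the mean speed in mm/s. With threshold (N) it stops when the force on the tool has changed by that much, and returns True; else False.
- r.movej(angles): joint-space move.
- r.command_gripper(opening, force=None): opening from 0.0 (shut) to 1.0 (fully open); force is the grip in N (None keeps the last); returns when the fingers have stopped.
- r.sleep(seconds).
- r.inverse_kinematics(position, orientation): joint angles nearest the present ones, or None.
- r.read_state(): the state.
- r.get_image(name): name is "scene" or "top"; returns the picture (400x640x3 uint8, red, green, blue); there is no depth.
- r.camera_params(name): a dict with "mtx" (3x3 intrinsics, pixels), "eye" and "orientation" of the camera in the world. Camera axes: x right, y down, z forward; pixel columns grow to the right and rows downward; lengths in mm; the calibration is good to about 2 mm. A picture is of the moment at which its call begins. camera_params takes no time and is no camera call.
A pose or a line that the arm cannot do raises r.Unreachable and nothing moves.
- r.finish_job(): hands the job in, once; it reports no verdict.
The state is a dict: "clock": time; "q": joint angles; "joint_velocities": joint speeds; "joint_efforts": joint torques, N m; "ee_pos": TCP position; "tool_rot": TCP orientation; "wrist_force": force on the tool from outside, world axes, zero at the start; "wrist_torque": the same for the moment, N m; "opening": opening from 0.0 (shut) to 1.0 (fully open).
Only numpy, scipy, OpenCV 4.12 (cv2) and the standard library are available. Lean on these libraries where they do the work, as an engineer would, in place of code of your own. Each camera call takes 0.05 s, during which the arm holds its last target.

## Working session

There is one attempt and no reset: what is moved stays moved. The work goes in short steps, each a Python script; the robot and the scene stay as the last script left them, time stands still between calls to the robot, and variables do not carry over. Pictures are saved under pics/ and viewed, and the job is handed in when it is done.

```bash
ls; mkdir -p pics
python3 - <<'E'
from station import r
import cv2
for n in ["scene","top"]:
    im=r.get_image(n); cv2.imwrite(f"pics/{n}0.png",im[:,:,::-1]); 
    p=r.camera_params(n); print(n,p)
s=r.read_state(); print(s, r.tcp_to_grasp)
E
```

```text
pics
scene {'mtx': array([[413.84927586,   0.        , 311.45300212],
       [  0.        , 413.84927586, 200.80035157],
       [  0.        ,   0.        ,   1.        ]]), 'eye': array([984.73429842, 647.81288908, 634.44918152]), 'orientation': array([-0.1382414 ,  0.26995447,  0.86116756, -0.40792687])}
top {'mtx': array([[424.2728614 ,   0.        , 318.20451786],
       [  0.        , 424.2728614 , 194.5665386 ],
       [  0.        ,   0.        ,   1.        ]]), 'eye': array([ 524.08888532,   96.305963  , 1029.76279702]), 'orientation': array([-0.02313986,  0.71234671, -0.70111674,  0.02149496])}
{'clock': 0.1, 'q': array([-1.30664546,  0.43514216,  0.02499615,  1.57398421, -0.01162621,
        1.13401762, -0.0750941 ]), 'joint_velocities': array([-0.00107859, -0.00287003, -0.00048945, -0.00223692, -0.00025712,
       -0.00198058,  0.00084394]), 'joint_efforts': array([ 2.45328330e-03, -6.69119096e+01,  9.87811871e-01, -3.15142393e+01,
       -6.04920345e-02,  3.75114090e-02,  1.58914588e-05]), 'ee_pos': array([224.00548551, 582.99144172, 226.03910597]), 'tool_rot': array([ 0.58242486, -0.40072811,  0.58319606,  0.40010076]), 'wrist_force': array([-0.28539295, -1.18437815, -0.02180222]), 'wrist_torque': array([-0.01123671, -0.00011193,  0.00648156]), 'opening': 1.0003513889124929} -18.8
```

View pics/scene0.png

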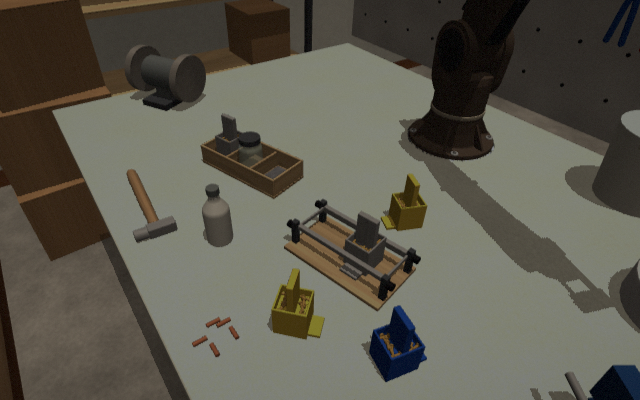

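View pics/top0.png

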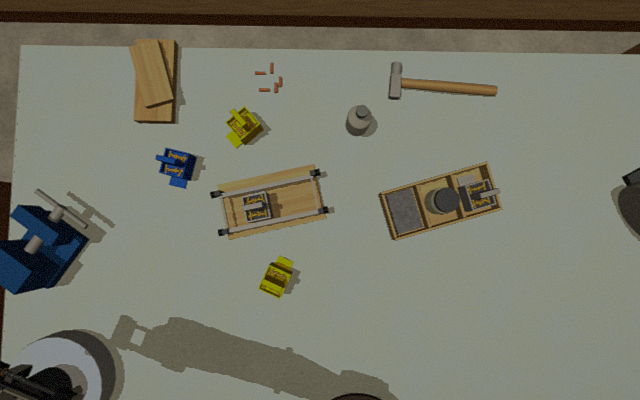

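```bash
cat > h.py <<'E'
import numpy as np, cv2
from scipy.spatial.transform import Rotation as R
from station import r
P={n:r.camera_params(n) for n in("scene","top")}
def rot(q): return R.from_quat([q[1],q[2],q[3],q[0]])
def quat(Rm):
    q=Rm.as_quat(); return [q[3],q[0],q[1],q[2]]
def ray(n,u,v):
    p=P[n]; d=np.linalg.solve(p["mtx"],[u,v,1.]); return np.array(p["eye"]),rot(p["orientation"]).apply(d)
def onz(n,u,v,z):
    e,d=ray(n,u,v); return e+d*(z-e[2])/d[2]
def proj(n,X):
    p=P[n]; c=rot(p["orientation"]).inv().apply(np.atleast_2d(X)-p["eye"]); q=c@p["mtx"].T; return q[:,:2]/q[:,2:]
def crop(n,im,x0,y0,x1,y1,k,f,gain=1.5):
    c=cv2.convertScaleAbs(im[y0:y1,x0:x1,::-1],alpha=gain); cv2.imwrite(f,cv2.resize(c,None,fx=k,fy=k,interpolation=cv2.INTER_CUBIC))
E
python3 - <<'E'
from h import *
t=cv2.imread("pics/top0.png")[:,:,::-1]; s=cv2.imread("pics/scene0.png")[:,:,::-1]
crop("top",t,200,155,340,245,5,"pics/c1.png")
crop("top",t,370,155,510,245,5,"pics/c2.png")
crop("s",s,270,190,430,310,5,"pics/c3.png")
E
```

```text
(no output)
```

View pics/c1.png

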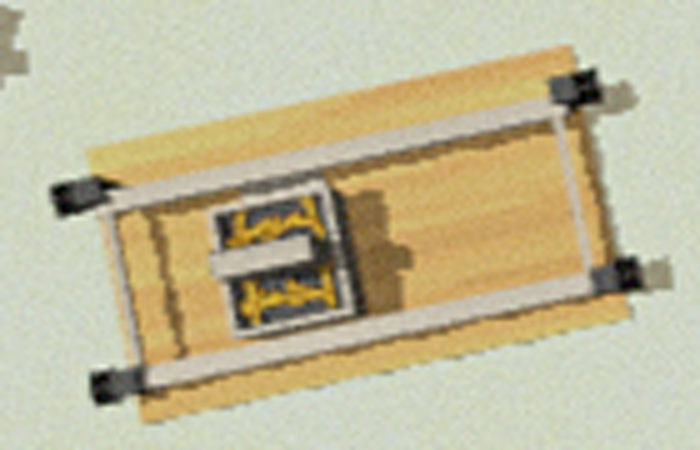

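View pics/c2.png

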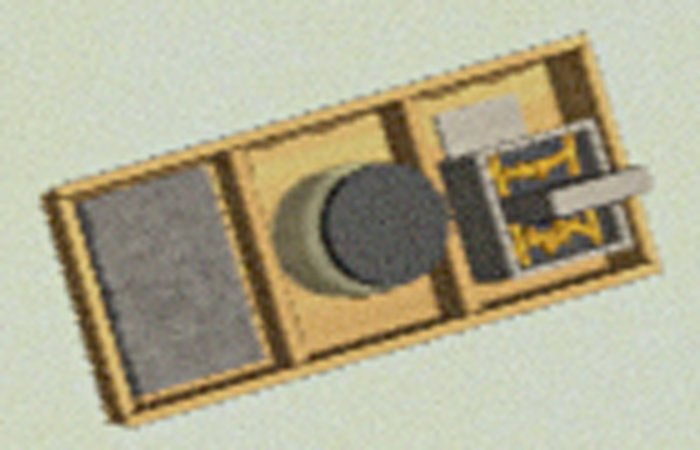

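View pics/c3.png

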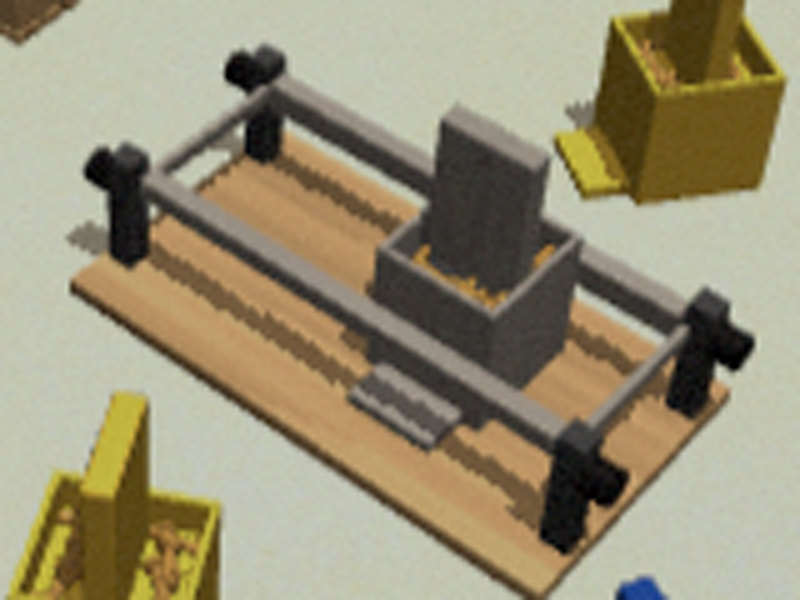

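Run:
```python
from h import *
t=cv2.imread("pics/top0.png"); hsv=cv2.cvtColor(t,cv2.COLOR_BGR2HSV)
def full(c,x0,y0,k=5): return [(c[0]+.5)/k-.5+x0,(c[1]+.5)/k-.5+y0]
m=((hsv[...,0]>8)&(hsv[...,0]<28)&(hsv[...,1]>70)).astype(np.uint8)*255
m=cv2.morphologyEx(m,cv2.MORPH_CLOSE,np.ones((9,9)))
for nm,(x0,y0,x1,y1),z in [("rack",(205,155,340,248),8),("crate",(370,155,510,245),55)]:
    mm=np.zeros_like(m); mm[y0:y1,x0:x1]=m[y0:y1,x0:x1]
    c=max(cv2.findContours(mm,0,1)[0],key=cv2.contourArea)
    hull=cv2.convexHull(c); q=cv2.approxPolyDP(hull,6,True)[:,0]
    b=cv2.boxPoints(cv2.minAreaRect(hull))
    print(nm,q.tolist(),b.tolist())
    W=np.array([onz("top",*p,z)[:2] for p in b]); print(W.round(1).tolist(),"c",W.mean(0).round(1),"sides",np.linalg.norm(np.roll(W,-1,0)-W,axis=1).round(1))
    d=W-np.roll(W,-1,0); print(np.degrees(np.arctan2(d[:,1],d[:,0])).round(1))
print("manual rack")
for c in[(90,150),(573,45),(632,318),(143,423)]: print(onz("top",*full(c,200,155),8).round(1))
print("manual crate top z55")
for c in[(45,190),(588,35),(660,268),(118,425)]: print(onz("top",*full(c,370,155),55).round(1))
print("felt z7"); 
for c in[(78,205),(210,165),(270,360),(138,398)]: print(onz("top",*full(c,370,155),7).round(1))
print("brim z 73")
for c in[(210,208),(327,180),(357,312),(232,335)]: print(onz("top",*full(c,200,155),73).round(1))
print("plate top z128")
for c in[(210,253),(307,233),(313,260),(213,278)]: print(onz("top",*full(c,200,155),128).round(1))
print("scene rack corners z8")
for c in[(70,283),(543,598),(728,392)]: print(onz("scene",*full(c,270,190),8).round(1))
print("heel far corners z14")
for c in[(348,395),(430,447)]: print(onz("scene",*full(c,270,190),14).round(1))
```

```text
rack [[313, 164], [325, 218], [228, 239], [219, 184]] [[211.27468872070312, 185.69578552246094], [315.1009826660156, 162.90464782714844], [327.2065734863281, 218.0522003173828], [223.38027954101562, 240.8433380126953]]
[[606.1, 358.0], [665.5, 107.9], [532.4, 76.7], [473.9, 324.7]] c [569.5 216.8] sides [257.  136.7 254.9 136.3]
[ 103.4   13.2  -76.7 -165.9]
crate [[487, 163], [501, 209], [392, 239], [378, 194]] [[377.4064025878906, 192.9647674560547], [487.8064270019531, 160.76475524902344], [501.8736267089844, 208.9951629638672], [391.4736022949219, 241.19517517089844]]
[[591.5, -37.1], [670.2, -291.8], [559.2, -323.0], [481.6, -70.1]] c [ 575.6 -180.5] sides [266.5 115.3 264.6 114.8]
[ 107.2   15.7  -72.9 -163.3]
manual rack
[609.  342.8   8. ]
[663.7 110.1   8. ]
[532.   79.5   8. ]
[478.  313.3   8. ]
manual crate top z55
[592.4 -39.9  55. ]
[ 668.2 -290.3   55. ]
[ 561.  -322.4   55. ]
[485.3 -74.   55. ]
felt z7
[588.8 -62.6   7. ]
[ 609.2 -126.2    7. ]
[ 515.6 -155.2    7. ]
[496.4 -91.9   7. ]
brim z 73
[578.1 272.   73. ]
[591.6 219.5  73. ]
[532.2 204.5  73. ]
[521.  260.6  73. ]
plate top z128
[555.8 261.4 128. ]
[565.  220.4 128. ]
[553.6 217.5 128. ]
[545.2 259.9 128. ]
scene rack corners z8
[665.3 114.    8. ]
[608.9 347.2   8. ]
[479.3 315.3   8. ]
heel far corners z14
[610.6 233.9  14. ]
[600.8 272.8  14. ]
```

Run:
```python
from h import *
s=cv2.imread("pics/scene0.png")[:,:,::-1]
crop("s",s,190,120,310,200,6,"pics/c4.png",2)
crop("s",s,285,190,365,250,10,"pics/c5.png",1.8)
ey=0
c,sn=np.cos(np.radians(13.1)),np.sin(np.radians(13.1)); ex=np.array([c,sn,0]);eyv=np.array([-sn,c,0])
T=np.array([555.2,239.8,8.])
o=T-30*eyv
for S in(0,5,10,15,20,25,30):
    print(S,[proj("scene",o+50*ex+y*eyv+[0,0,21+S])[0].round(1).tolist() for y in(-80,0,80)],"under",[proj("scene",o+50*ex+y*eyv+[0,0,11+S])[0].round(1).tolist() for y in(-80,0,80)],
     "lip top in",[proj("scene",o-33*ex+y*eyv+[0,0,22+S])[0].round(1).tolist() for y in(-80,80)])
# crate model proj
```

```text
0 [[305.9, 240.5], [335.9, 259.8], [368.9, 281.0]] under [[305.9, 243.9], [335.6, 263.2], [368.4, 284.5]] lip top in [[331.3, 220.6], [393.1, 256.8]]
5 [[306.0, 238.8], [336.0, 258.0], [369.2, 279.3]] under [[305.9, 242.2], [335.7, 261.5], [368.6, 282.8]] lip top in [[331.5, 218.9], [393.5, 255.1]]
10 [[306.0, 237.0], [336.1, 256.3], [369.5, 277.5]] under [[305.9, 240.5], [335.9, 259.8], [368.9, 281.0]] lip top in [[331.6, 217.2], [393.9, 253.3]]
15 [[306.0, 235.3], [336.3, 254.5], [369.8, 275.7]] under [[306.0, 238.8], [336.0, 258.0], [369.2, 279.3]] lip top in [[331.7, 215.4], [394.2, 251.6]]
20 [[306.0, 233.5], [336.4, 252.7], [370.0, 273.9]] under [[306.0, 237.0], [336.1, 256.3], [369.5, 277.5]] lip top in [[331.8, 213.7], [394.6, 249.8]]
25 [[306.1, 231.7], [336.6, 250.9], [370.3, 272.1]] under [[306.0, 235.3], [336.3, 254.5], [369.8, 275.7]] lip top in [[331.9, 211.9], [394.9, 248.0]]
30 [[306.1, 229.9], [336.7, 249.1], [370.6, 270.3]] under [[306.0, 233.5], [336.4, 252.7], [370.0, 273.9]] lip top in [[332.0, 210.2], [395.3, 246.2]]
```

View pics/c4.png

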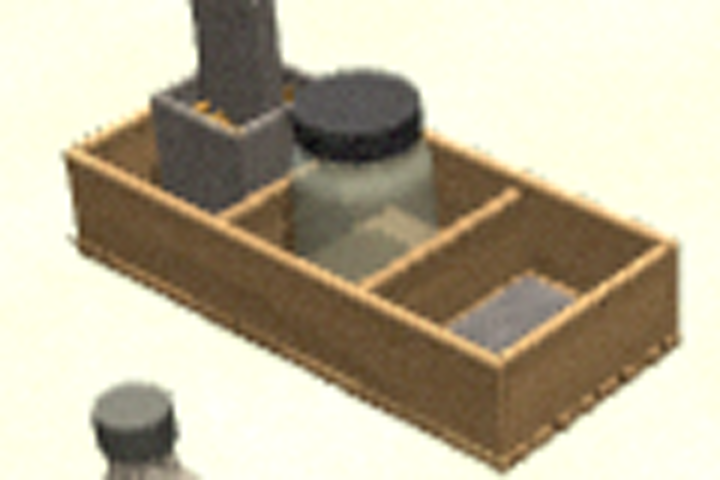

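View pics/c5.png

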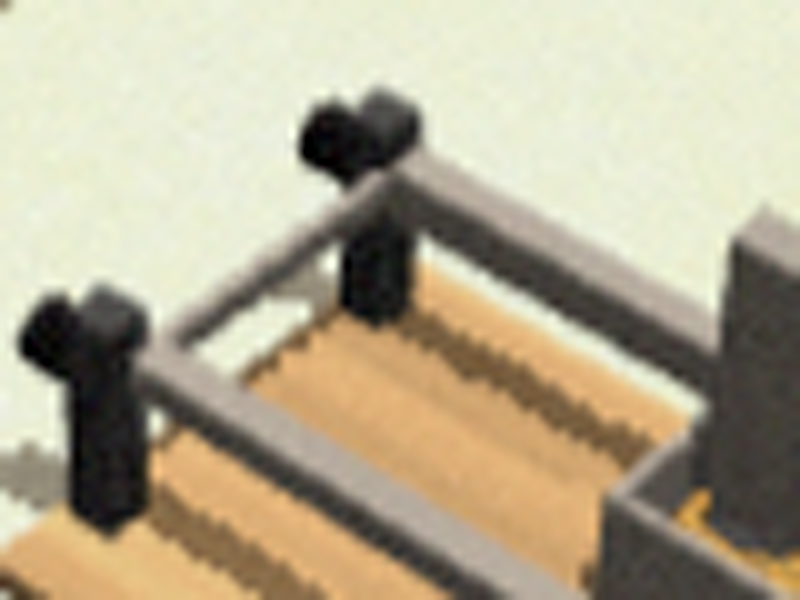

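Run:
```python
from h import *
f=lambda c:[(c[0]+.5)/6-.5+190,(c[1]+.5)/6-.5+120]
A=[onz("scene",*f(c),55).round(1)[:2] for c in[(68,150),(500,359),(677,243)]];print(A,(A[0]+A[2])/2)
A=[onz("scene",*f(c),0).round(1)[:2] for c in[(80,247),(503,472),(678,340)]];print(A,(A[0]+A[2])/2, np.linalg.norm(A[0]-A[1]),np.degrees(np.arctan2(*(A[1]-A[0])[::-1])))
def tool(yaw,th,flip):
    z=np.array([np.cos(yaw),np.sin(yaw),0]);B=np.array([[0,0,-1.],np.cross(z,[0,0,-1.]),z]).T
    y=np.array([-np.sin(yaw),np.cos(yaw),0])
    M=R.from_rotvec(y*th)*R.from_matrix(B)
    return M*R.from_euler('x',np.pi*flip)
for yaw in(13.1,16.8):
  for p in([555,240,91],[555,240,220],[500,225,170],[540,-105,90],[540,-105,220]):
    for fl in(0,1):
      for th in(0,18.5):
        q=r.inverse_kinematics(p,quat(tool(np.radians(yaw),np.radians(th),fl))); print(yaw,p,fl,th,None if q is None else np.round(q,2))
```

```text
[array([ 668.5, -288.1]), array([591.7, -47.6]), array([486.7, -77.3])] [ 577.6 -182.7]
[array([ 668.4, -295.1]), array([593.9, -45.9]), array([482.5, -82.4])] [ 575.45 -188.75] 260.097846973019 106.64438546720594
13.1 [555, 240, 91] 0 0 [-0.73  0.56  0.35  1.79 -0.24  0.83 -0.04]
13.1 [555, 240, 91] 0 18.5 [-0.63  0.74  0.31  1.48 -0.26  1.28 -0.02]
13.1 [555, 240, 91] 1 0 [-0.27  0.57 -0.33  1.75  0.23  0.86  2.67]
13.1 [555, 240, 91] 1 18.5 [ 0.09  0.98 -1.07  1.4   0.64  1.49  2.37]
13.1 [555, 240, 220] 0 0 [-0.77  0.42  0.39  1.66 -0.18  1.1  -0.1 ]
13.1 [555, 240, 220] 0 18.5 [-0.65  0.63  0.34  1.35 -0.23  1.52 -0.06]
13.1 [555, 240, 220] 1 0 [ 0.17  0.63 -1.06  1.58  0.57  1.28  2.39]
13.1 [555, 240, 220] 1 18.5 [ 0.07  0.84 -1.07  1.28  0.51  1.67  2.43]
13.1 [500, 225, 170] 0 0 [-0.82  0.38  0.4   1.86 -0.18  0.94 -0.11]
13.1 [500, 225, 170] 0 18.5 [-0.68  0.57  0.33  1.58 -0.23  1.35 -0.06]
13.1 [500, 225, 170] 1 0 [-0.32  0.39 -0.27  1.82  0.12  0.96  2.73]
13.1 [500, 225, 170] 1 18.5 [ 0.13  0.8  -1.07  1.5   0.49  1.5   2.39]
13.1 [540, -105, 90] 0 0 [-0.38  0.54  0.67 
[... 1233 characters left out ...]
0, 225, 170] 1 0 [ 0.2   0.59 -1.06  1.78  0.57  1.12  2.39]
16.8 [500, 225, 170] 1 18.5 [ 0.12  0.81 -1.07  1.5   0.51  1.51  2.44]
16.8 [540, -105, 90] 0 0 [-0.37  0.54  0.67  1.95 -0.45  0.81  0.84]
16.8 [540, -105, 90] 0 18.5 [-0.34  0.7   0.59  1.68 -0.24  1.16  0.61]
16.8 [540, -105, 90] 1 0 [-0.63  0.75  1.15  1.97 -0.83  1.   -1.93]
16.8 [540, -105, 90] 1 18.5 [-0.6   0.93  1.14  1.71 -0.63  1.31 -2.13]
16.8 [540, -105, 220] 0 0 [-0.51  0.39  0.83  1.81 -0.32  1.08  0.73]
16.8 [540, -105, 220] 0 18.5 [-0.42  0.58  0.72  1.56 -0.2   1.41  0.62]
16.8 [540, -105, 220] 1 0 [-0.69  0.52  1.16  1.82 -0.52  1.15 -2.2 ]
16.8 [540, -105, 220] 1 18.5 [-0.61  0.75  1.15  1.58 -0.44  1.48 -2.25]
```

Candidates: the grey tote in the rack is at top (257,206) / scene (365,240). The other grey tote, at top (480,193), stands in the crate and is the stored one. The yellow totes are at top (242,127) and (277,277), and the blue one is at (176,163). The grey one in the rack fits the description. In crops c1 and c3 it sits behind the lip with its heel under the keeper, at scene (350,270). The frame looks set at s≈24, and the empty felt cell is at top (403,212).

```bash
cat >> h.py <<'E'
YT=np.radians(13.1); YC=np.radians(16.8)
def tool(yaw,th=0):
    z=np.array([np.cos(yaw),np.sin(yaw),0]);B=np.array([[0,0,-1.],np.cross(z,[0,0,-1.]),z]).T
    return R.from_rotvec(np.array([-np.sin(yaw),np.cos(yaw),0])*th)*R.from_matrix(B)
def st():
    s=r.read_state(); print("t%.1f"%s["clock"],s["ee_pos"].round(1),"F",s["wrist_force"].round(1),"M",s["wrist_torque"].round(2),"o%.3f"%s["opening"]); return s
E
python3 - <<'E'
from h import *
q=quat(tool(YT))
r.movep([555.2,239.9,185],q); st()
r.command_gripper(0.6)
crop("top",r.get_image("top"),200,155,340,245,5,"pics/d1.png"); crop("s",r.get_image("scene"),270,150,430,310,4,"pics/d2.png",1.8)
E
```

```text
t1.9 [554.5 241.9 185. ] F [-0.5 -0.2 -0.7] M [-0.13  0.06  0.01] o1.000
```

View pics/d1.png

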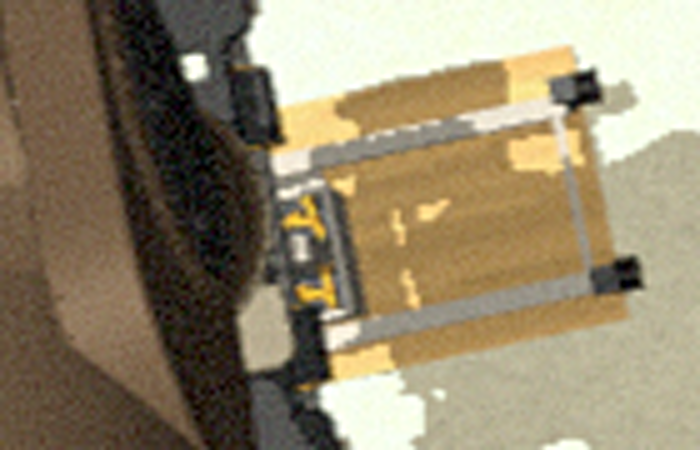

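View pics/d2.png

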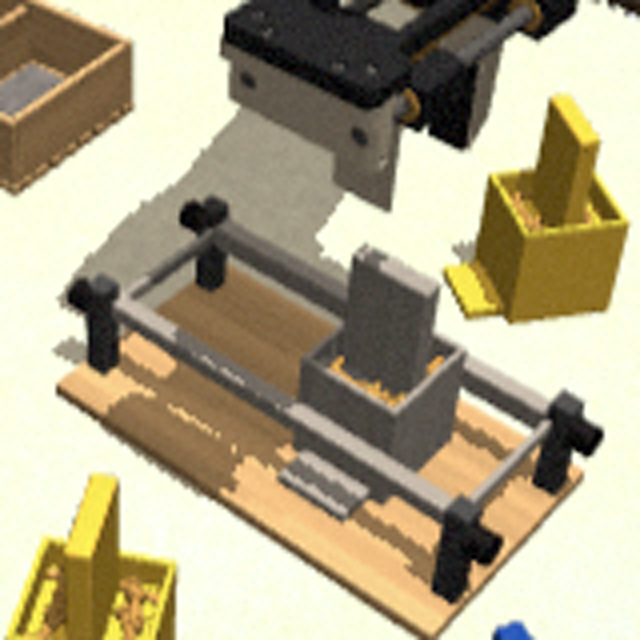

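The crops show the tote unmoved, with the open fingers above the handle and straddling its thickness. I'll go down and close gently.

Run:
```python
from h import *
st()
hit=r.move_linear([555.2,239.9,91.2],velocity=80,threshold=8); print(hit); r.sleep(0.2); a=st()
r.command_gripper(0.0,force=5); r.sleep(0.2); st()
r.command_gripper(0.0,force=55); r.sleep(0.2); st()
crop("s",r.get_image("scene"),270,150,430,310,4,"pics/e2.png",1.8)
```

```text
t2.7 [555.2 239.9 185. ] F [ 0.2 -0.3  0.5] M [-0.11  0.05  0.02] o0.604
False
t4.2 [555.4 240.   91.6] F [-0.9  0.1  0.1] M [-0.06  0.    0.03] o0.597
t5.2 [555.2 239.9  91.1] F [ 1.3  0.3 -1. ] M [-0.05 -0.16  0.  ] o0.130
t5.6 [555.2 239.9  91.1] F [ 0.8  0.8 -3.1] M [-0.02 -0.26 -0.  ] o0.132
```

View pics/e2.png

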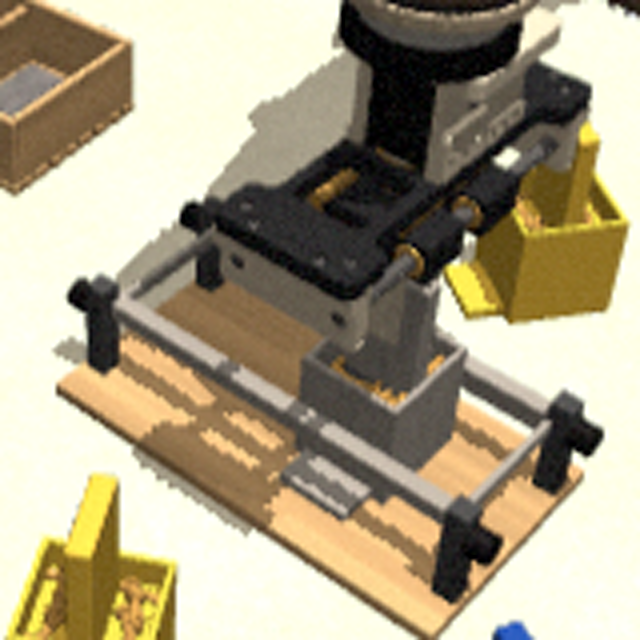

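Run:
```python
from h import *
r.move_linear([555.2,239.9,97],velocity=20); r.sleep(0.3); st()
r.move_linear([555.2,239.9,108],velocity=20); r.sleep(0.2); st()
hit=r.move_linear([555.2,239.9,130],velocity=10,threshold=5); print(hit); s=st()
p=s["ee_pos"]
r.move_linear([555.2,239.9,p[2]-3],velocity=20); r.sleep(0.2); st()
```

```text
t6.4 [555.1 239.8  96.9] F [-1.  -1.  -5.2] M [-0.08  0.   -0.  ] o0.126
t7.3 [555.1 239.8 107.9] F [-0.5 -0.1 -5. ] M [-0.07  0.09 -0.04] o0.125
True
t8.7 [554.5 239.6 121.6] F [-0.1  0.2 -4.3] M [-0.05  0.05 -0.02] o0.127
t9.2 [555.1 239.9 118.5] F [-0.1  0.4 -5.2] M [-0.09  0.05  0.02] o0.133
```

Run:
```python
from h import *
hit=r.move_linear([555.2,239.9,125],velocity=6,threshold=7); print(hit); s=st()
r.move_linear([555.2,239.9,s["ee_pos"][2]-7.5],velocity=25); r.sleep(0.2); st()
crop("s",r.get_image("scene"),270,150,430,310,4,"pics/f2.png",1.8)
```

```text
True
t9.9 [554.5 239.6 121.7] F [-0.  -0.1 -3.5] M [-0.1   0.09  0.  ] o0.129
t10.5 [555.2 239.9 114.2] F [-0.4 -0.5 -4.2] M [-0.06  0.04 -0.05] o0.127
```

View pics/f2.png

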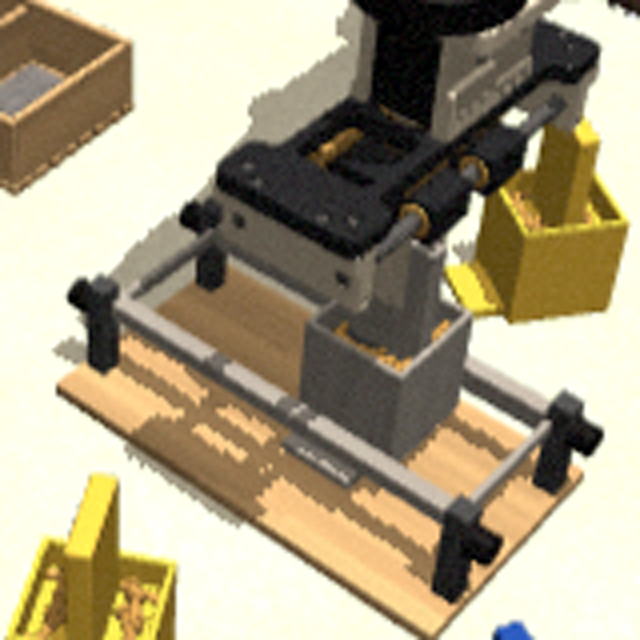

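Run:
```python
from h import *
ex=np.array([np.cos(YT),np.sin(YT),0]); uz=np.array([0,0,1.])
s=st(); p0=np.array([555.2,239.9,114.2]); piv=p0+52*ex-83.2*uz
for d in(4.5,9,13.5,18):
    th=np.radians(d); v=R.from_rotvec(np.cross(uz,ex)*th).apply(p0-piv)
    hit=r.move_linear(piv+v,velocity=25,rot=quat(tool(YT,th)),threshold=9)
    s=st(); print(d,hit)
    if hit: break
r.sleep(0.2); s=st()
a=rot(s["tool_rot"]).apply([-1,0,0]); print("lean",np.degrees(np.arccos(a[2])))
crop("s",r.get_image("scene"),270,150,430,310,4,"pics/g2.png",1.8)
crop("t",r.get_image("top"),200,155,340,245,5,"pics/g1.png",1.8)
```

```text
t10.6 [555.2 239.9 114.3] F [ 0.3  0.2 -3.4] M [-0.12  0.01 -0.  ] o0.128
t11.0 [561.8 241.3 117.8] F [-1.4  0.3 -4. ] M [-0.01 -0.07  0.04] o0.130
4.5 False
t11.5 [568.3 242.9 121. ] F [-0.6  0.5 -3.5] M [-0.01 -0.33 -0.04] o0.128
9 False
t12.0 [575.3 244.5 123.8] F [-1.3  0.2 -4.5] M [ 0.01 -0.48  0.02] o0.130
13.5 False
t12.4 [582.5 246.2 126. ] F [ 0.2 -0.6 -4.6] M [ 0.08 -0.59 -0.  ] o0.130
18 False
t12.6 [582.3 246.4 126.5] F [-0.1 -0.  -5. ] M [ 0.1  -0.62  0.1 ] o0.128
lean 17.96636522192799
```

View pics/g2.png

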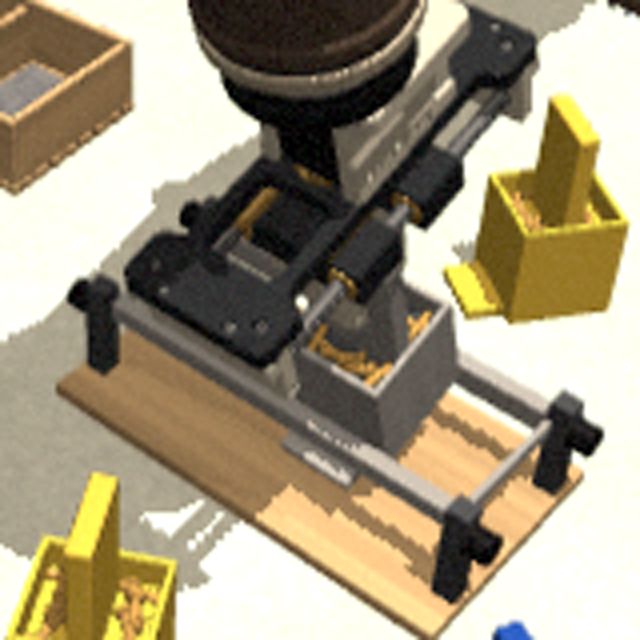

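The tote leans 18° with no contact: the force is still just the weight, about −5 N. Next I'll draw it out along the slope.

Run:
```python
from h import *
ex=np.array([np.cos(YT),np.sin(YT),0]); uz=np.array([0,0,1.]); th=np.radians(18)
p0=np.array([555.2,239.9,114.2]); piv=p0+52*ex-83.2*uz
p=piv+R.from_rotvec(np.cross(uz,ex)*th).apply(p0-piv)
d=-np.cos(th)*ex+np.sin(th)*uz
for k in(15,30,65):
    hit=r.move_linear(p+d*k,velocity=30,threshold=9); s=st(); print(k,hit)
    if hit: break
crop("s",r.get_image("scene"),270,150,430,310,4,"pics/h2.png",1.8)
```

```text
t13.4 [568.9 243.1 130.9] F [ 0.6 -0.2 -4.4] M [ 0.08 -0.68  0.02] o0.128
15 False
t14.0 [555.  239.9 135.6] F [ 0.1  0.9 -4.1] M [ 0.03 -0.64  0.09] o0.128
30 False
t15.3 [522.6 232.3 146.2] F [-0.3 -0.8 -4.5] M [ 0.1  -0.68 -0.  ] o0.128
65 False
```

View pics/h2.png

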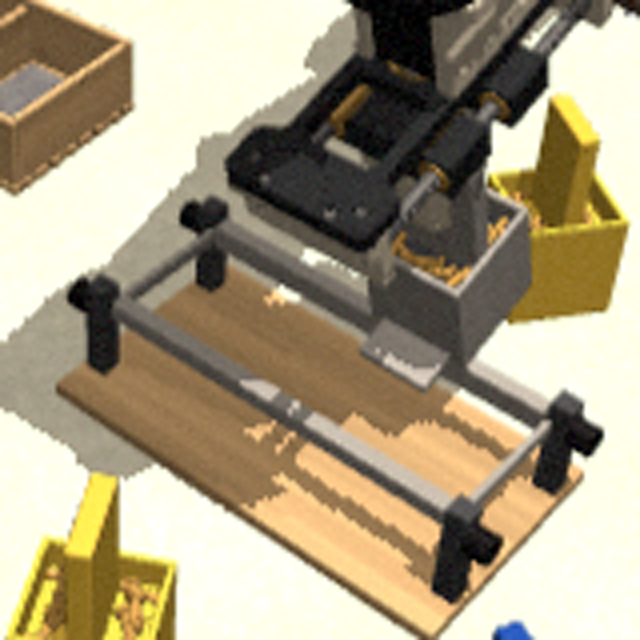

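Run:
```python
from h import *
r.move_linear([522.8,232.4,215],velocity=70)
r.move_linear([522.8,232.4,215],velocity=40,rot=quat(tool(YT,np.radians(9)))) if False else None
r.move_linear([535,225,215],velocity=12,rot=quat(tool(YT,0))); st()
r.move_linear([542.2,-105.8,215],velocity=110,rot=quat(tool(YC,0))); st()
r.move_linear([542.2,-105.8,150],velocity=60); r.sleep(.2); st()
crop("s",r.get_image("scene"),170,60,330,210,4,"pics/i2.png",1.8)
crop("t",r.get_image("top"),340,140,510,260,4,"pics/i1.png",1.8)
```

```text
t17.9 [535.1 225.  214.9] F [-0.3 -0.  -4.2] M [-0.11  0.05 -0.03] o0.130
t21.0 [ 542.2 -105.4  215. ] F [ 0.1  0.1 -4. ] M [-0.1   0.01 -0.01] o0.126
t22.4 [ 542.4 -105.8  150.3] F [-0.9  0.8 -4.6] M [-0.07  0.05 -0.05] o0.128
```

View pics/i2.png

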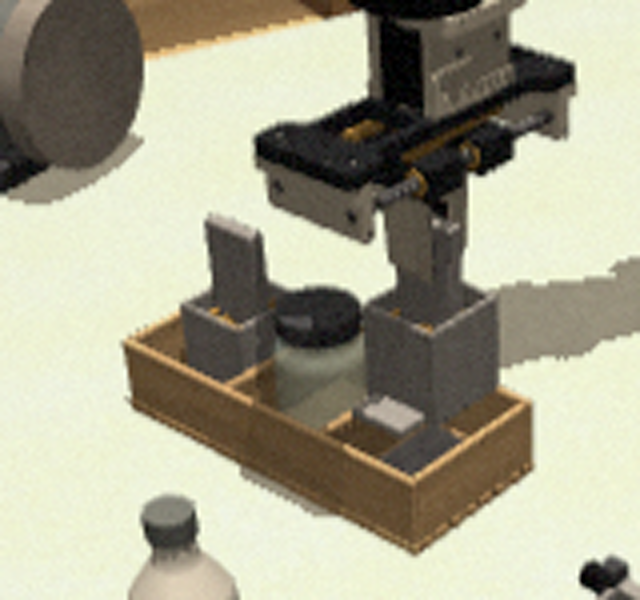

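View pics/i1.png

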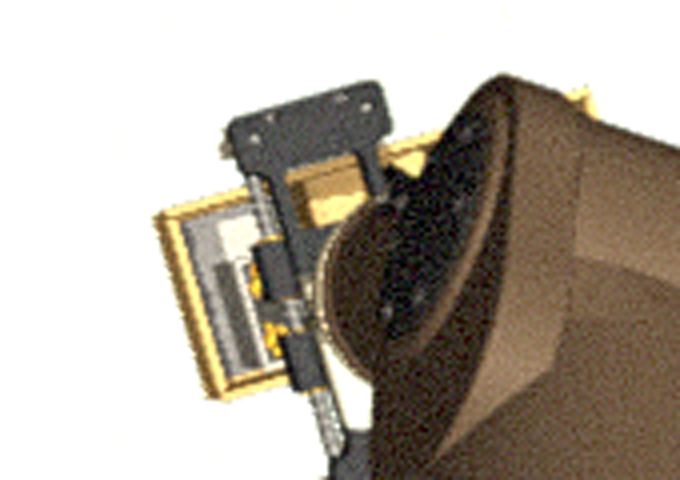

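Run:
```python
from h import *
c,s=np.cos(YC),np.sin(YC); ex=np.array([c,s,0]);ey=np.array([-s,c,0]);O=np.array([542.3,-105.8,150.3-83.2])
f=lambda X:((proj("scene",X)[0]-[170,60]+.5)*4-.5).round(0)
for n,l in{"heel tip -y":(52,-20,6),"heel tip +y":(52,20,6),"brim back -y":(30,-28,65),"brim back +y":(30,28,65),"brim front +y":(-30,28,65),"box back+y bottom":(30,28,0)}.items(): print(n,f(O+l[0]*ex+l[1]*ey+[0,0,l[2]]))
C=np.array([577,-183,0.])
for n,l in{"+x+y":(58,129,55),"-x+y":(-58,129,55),"+x-y":(58,-129,55),"b+x+y":(58,129,0)}.items(): print(n,f(C+l[0]*ex+l[1]*ey+[0,0,l[2]]))
```

```text
heel tip -y [350. 408.]
heel tip +y [399. 432.]
brim back -y [360. 305.]
brim back +y [430. 336.]
brim front +y [496. 296.]
box back+y bottom [434. 429.]
+x+y [412. 485.]
-x+y [535. 401.]
+x-y [122. 339.]
b+x+y [416. 558.]
```

Comparing projected and observed pixels, the tote and the crate agree within about 1.5 px. I'll apply a −3 mm y trim and lower it slowly.

Run:
```python
from h import *
r.move_linear([541.2,-108.8,145],velocity=20)
h1=r.move_linear([541.2,-108.8,98],velocity=45,threshold=6); s=st(); print(h1)
if not h1:
    r.sleep(.1); h2=r.move_linear([541.2,-108.8,86],velocity=8,threshold=3); s=st(); print(h2)
    r.sleep(.2); st()
crop("s",r.get_image("scene"),170,60,330,210,4,"pics/j2.png",1.8)
```

```text
t24.2 [ 541.4 -108.9   98.3] F [-0.3  0.  -4.7] M [-0.02  0.06  0.01] o0.130
False
t25.3 [ 541.1 -108.8   89.1] F [ 0.3 -0.2  5.6] M [-0.05  0.05  0.03] o0.131
True
t25.5 [ 541.2 -108.8   89.1] F [-1.   0.   5.7] M [-0.02  0.06  0.01] o0.127
```

View pics/j2.png

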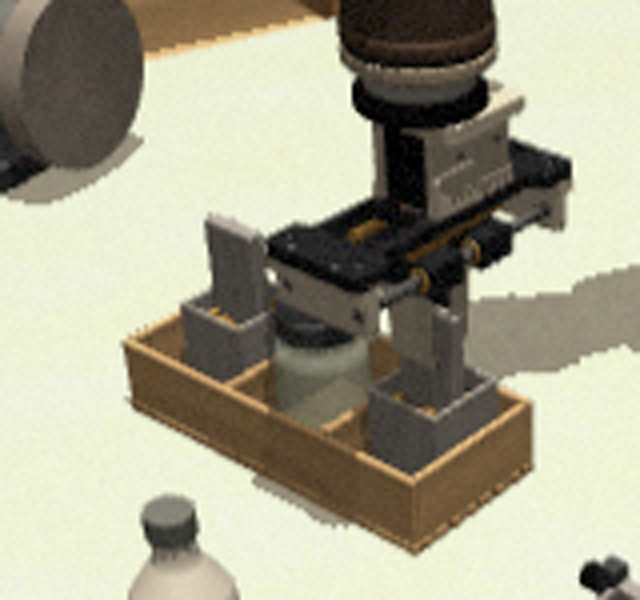

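Run:
```python
from h import *
r.move_linear([541.2,-108.8,89.4],velocity=10); st()
r.command_gripper(0.45,force=10); r.sleep(.2); st()
r.move_linear([541.2,-108.8,200],velocity=80)
r.movep([480,150,260],quat(tool(YC))); st()
crop("s",r.get_image("scene"),170,80,330,200,5,"pics/k2.png",1.8)
im=r.get_image("top"); crop("t",im,350,140,510,250,5,"pics/k1.png",1.8)
cv2.imwrite("pics/k0.png",r.get_image("scene")[:,:,::-1])
```

```text
t25.9 [ 541.1 -108.8   89.2] F [-1.  -0.5 -2.9] M [-0.08  0.02 -0.  ] o0.129
t26.8 [ 541.2 -108.8   89.4] F [-0.2 -0.5  0.6] M [-0.07 -0.02  0.  ] o0.452
t29.4 [480.4 148.6 259.8] F [-0.3 -0.5  0.9] M [-0.12  0.05  0.02] o0.454
```

View pics/k2.png

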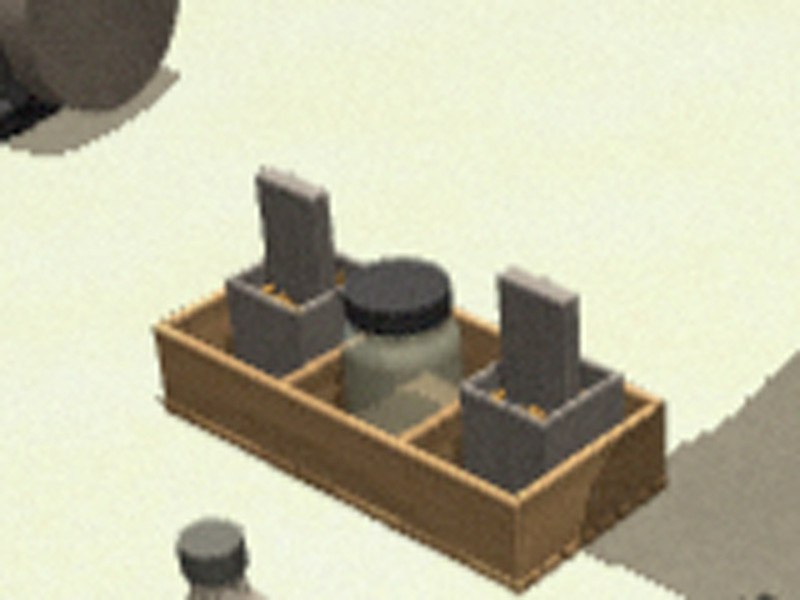

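View pics/k1.png

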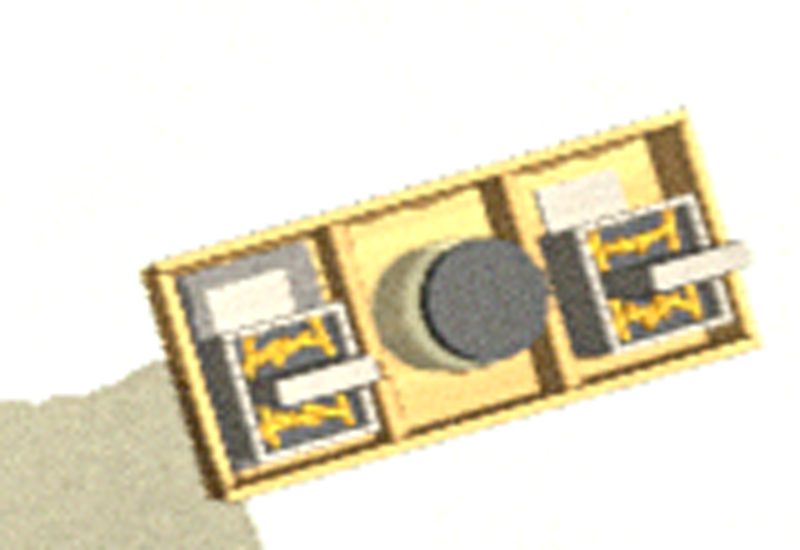

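View pics/k0.png

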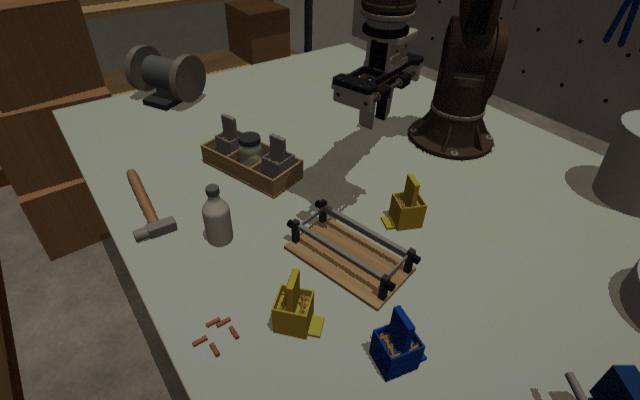

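The pictures show the tote upright on the felt in the end cell, top pixel about (410,216), with its heel flat. The rack is empty, and the jar, stored tote, glue and look-alikes are where they were.

```bash
python3 -c "
from station import r
r.finish_job()"
```

```text
the job is handed in; nothing more can be done
```

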